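Drift the template bar into line and bolt it to the speaker panel

TASK

The bolt hole in the swinging MDF bar no longer lines up with the hole in the speaker panel under it. Take the tapered drift from the rack and push it down through both holes until its collar rests on the bar and the holes are in line, then pull it out and stand it back in the rack, in either hole. Put the knob bolt all the way down through both holes in its place, knob flat on the bar, and leave the other things on the bench alone.

Things in the scene. Friction and masses are not known exactly. Their poses are not given: they have to be found in the camera images.
- panel_hole (a point): Centre of the bolt hole (round, 19 mm) in the fixed MDF speaker panel, at the panel's top face, 68 mm above the bench. The panel is 240 x 340 mm, 18 mm thick, on 50 mm battens, open under the hole down to the bench. z up, y along its long side: it reaches 70 mm to +y and 270 mm to -y of the hole. Its 65 mm speaker cut-out plays no part.
- bar_hole (a point): Centre of the bolt hole (round, 19 mm) in the MDF bar, at the bar's top face, 86 mm above the bench. The bar is a strip 60 x 260 x 18 mm lying on the panel, y from its pivot to the hole, z up. Moving the hole sideways takes about 3 N; the bar stays where it is left. At the start the two holes are 5 to 8 mm out of line: the bolt cannot pass, the drift's tip can.
- bar (a joint): Angle of the bar about its pivot in rad, counter-clockwise from above; 0: holes exactly in line; it can turn 0.06 either way. Starts at about +0.03. The pivot is a bolt 200 mm from the hole, towards the panel's -y end; its head stands 11 mm above the bar.
- drift_handle (a point): Centre of the handle of the steel drift: 22 mm across, 45 mm tall, round. This point is 26.5 mm above the underside of its round collar (32 mm wide, 4 mm thick). z points up along the drift. Below the collar: 30 mm of straight shank 17.5 mm across, then 45 mm of taper down to a 5 mm tip, 75 mm below the collar. About 0.25 kg. It hangs by its collar in one of the rack's two holes.
- bolt_knob (a point): Centre of the knob of the bolt: a black round knob 36 mm across and 28 mm tall, on a steel shank 16 mm across and 52 mm long below it, with a 1 mm chamfer at the foot. This point is 14 mm above the knob's underside; z points up along the bolt. About 0.13 kg. It hangs by its knob in the other hole of the rack.
- rack_hole_a (a point): Centre of one hole (22 mm) of the fixed rack, at the top face, 90 mm above the bench. The rack is an 18 mm MDF shelf, 90 x 200 mm, on a cheek at each end, open underneath; its two holes are 100 mm apart along its long side, which is this point's y. z up.
- rack_hole_b (a point): Centre of the rack's other hole, on the -y side; the same otherwise.
- tin: Bystander: filler tin, 100 mm across, 125 mm tall; origin at the centre of its underside.
- mdf_ring: Bystander: flat MDF ring, 120 mm outside, 12 mm thick; origin at the centre of its underside.
- gclamp: Bystander: steel G-clamp lying flat, about 90 x 160 mm, 20 mm high; origin on the bench under the middle of its back.
- glue: Bystander: white glue bottle, 38 mm across, 100 mm tall; origin at the centre of its underside.

How it is judged:
On the way:
1. the drift is down through both holes, its collar within 6 mm of the bar, and the holes are within 2.5 mm of each other (z of drift_handle in the frame of bar_hole below 0.0325 m and horizontal distance between drift_handle and panel_hole below 0.012 m and horizontal distance between bar_hole and panel_hole below 0.0025 m), for 0.2 s.
At the end, for the whole second after the job is handed in: The bolt stands upright (within 0.08 rad) in both holes, its knob within 3.5 mm of resting on the bar and within 5 mm of the panel's hole; the two holes are within 3.5 mm of each other; the drift hangs upright (within 0.15 rad) in either hole of the rack, its collar within 6 mm of the rack's top (z of bolt_knob in the frame of bar_hole between 0.008 and 0.0175 m and horizontal distance between bolt_knob and panel_hole below 0.005 m and angle between bolt_knob's own z axis and vertical below 0.08 rad and horizontal distance between bar_hole and panel_hole below 0.0035 m and angle between drift_handle's own z axis and vertical below 0.15 rad and ((horizontal distance between drift_handle and rack_hole_a below 0.008 m and z of drift_handle in the frame of rack_hole_a between 0.02 and 0.0325 m) or (horizontal distance between drift_handle and rack_hole_b below 0.008 m and z of drift_handle in the frame of rack_hole_b between 0.02 and 0.0325 m))); the robot touches nothing.
It fails at once if the filler tin is pushed more than 30 mm (distance of tin from where it was at the start of the episode above 0.03 m).
It fails at once if the MDF ring is pushed more than 30 mm (distance of mdf_ring from where it was at the start of the episode above 0.03 m).
It fails at once if the G-clamp is pushed more than 30 mm (distance of gclamp from where it was at the start of the episode above 0.03 m).
It fails at once if the glue bottle is pushed more than 30 mm (distance of glue from where it was at the start of the episode above 0.03 m).
It also fails if it takes over 67 s, if anything falls off the work surface, if the arm or the gripper's body presses on something with over 40 N, if the wrist force passes 120 N, or if a joint passes its speed limit or range.

ROBOT

A 6-joint arm with a two-finger parallel gripper is mounted at the origin on the work surface. World frame = base frame: x ahead of the robot, y to its left, z up, the work surface at z = 0. Lengths are in m, angles in rad, forces in N, time in s.
With the tool pointing down it reaches from about 0.375 to 0.925 m from the base axis. Payload 5.7 kg.
Tool frame: the origin (TCP) lies at the very end of the fingers, on their centre line; the grasp point (between the pads) lies 19 mm behind it; z points along the fingers, y is the line along which they close (so a half turn about z gives the same grasp; the last joint's range is limited). The gripper opens to 88 mm and grips with 3 to 60 N. Pads are 20 mm wide; open, the fingers measure 115 mm over their backs; the gripper's body (75 mm by 178 mm) begins 61 mm behind the grasp point.
Start: joints at [1.22, 0.359, 1.51, -0, 1.272, -0.115], TCP at [0.14, 0.583, 0.223] pointing down, gripper open.
Joint ranges: [-2.97, 2.97], [-1.01, 2.36], [0.21, 2.38], [-0.96, 4.11], [0.2, 2.71], [-2.98, 2.98]. Speed limits (rad/s): [2.39, 2.39, 3.14, 3.14, 3.14, 3.14].

INTERFACE

Orientations are given as a unit quaternion [w, x, y, z].
In Python, from bench import arm gives the robot as it stands. The module is installed in compiled form; this text tells all that it offers.
- The arm moves only by the tool arm_command, never from a script. Its arguments are lists of equal length, an entry for each row: "delta_pos": the shift along the tool's x, y, z each as a share of 0.4 m, from -1 to 1, a list of three; "angular": the turn, a rotation vector about the tool's x, y, z each as a share of 1.5 rad, from -1 to 1, a list of three; "grip": the closure, from -1 (fully open) to 1 (shut), so that 0 is half open. A call has 1 to 20 rows; each row is the pose to reach, as a shift and turn from the pose commanded when the call began, along the tool's axes at that moment; what a row does not reach only later rows make up. A row lasts 1/8 s, in which the tool goes at most 62.5 mm and 10.7 degrees, less where a joint would pass 70% of its speed; a pose out of reach is approached as far as the arm can. A call with a number of a shift or a turn outside -1 to 1 is refused whole. A call with a gripper value outside its range is refused whole. The fingers move at their own pace and stop on an object; "force" is the grip in N (left out, the last holds). Time passes only in rows, so rows that repeat a pose let the fingers close. It gives the time, the measured TCP pose, the force, the opening and the grip force at its end, in the units of the state.
- arm.observe(): the state, without advancing time (a new reading comes with each control period).
- arm.camera(name): name is "side" or "top"; returns a dict with "img" (420x560x3 uint8, red, green, blue), "range_z" (420x560 float32, m along the optical axis (not along the pixel's ray), 0 where there is no reading), "fovy" (degrees; the focal length in pixels is half the picture's height over the tangent of half this angle, whatever the lens; pixels are square), "cx", "cy" (the principal point, pixels), "k1" (the pictures are not rectified: a ray, as slopes to the right and down, at radius r is drawn at 1 + k1 r^2 times it, then the intrinsics apply), "extrinsics" (4x4, takes a point from world to camera coordinates). Camera axes: x right, y down, z forward; pixel columns grow to the right and rows downward; lengths in m; the calibration is good to about 2 mm. A picture is of the moment at which its call begins.
- arm.hand_in(): hands the job in; it is judged then, once.
Trained networks look in a picture, given as the dict that the camera call returned (one of the last four; its "shot" number tells which), for a name from the list of things; names that differ only in an ending like _2 or _b are one class to them, and where a whole thing is asked for, a point or a joint stands for the part that bears it (a point fixed in the world has none). Each returns a list of dicts, best first, with "score" (0 to 1); they miss things now and then, are a little off and sometimes report something else, mostly with a low value. They report only what shows in the picture. A call takes as long as a camera call.
- arm.trace(label, picture): "pixels" (420x560 bool, what is visible of it) and "location" ([column, row] in pixels, amid what is visible of it).
- arm.pinpoint(label, picture): "location" ([column, row] in pixels: a listed point, or the origin of a listed thing).
The state is a dict: "clock": time; "q": joint angles; "joint_velocities": joint speeds; "joint_efforts": joint torques, N m; "tcp_pos": TCP position; "tool_rot": TCP orientation; "wrist_force": force on the tool from outside, world axes, zero at the start; "ft_torque": the same for the moment, N m; "finger_gap": finger opening in m; "grip_force": force on a finger pad.
Only numpy, scipy, OpenCV 4.12 (cv2) and the standard library are available. Lean on these libraries where they do the work, as an engineer would, in place of code of your own. Each camera call takes 0.05 s, during which the arm holds its last target. There are 200 camera calls.

## Working session

There is one attempt and no reset: what is moved stays moved. The work goes in short steps, Python scripts to look and compute and a tool call to move; the robot and the scene stay as the last step left them, time stands still between calls to the robot, and variables do not carry over. Pictures are saved under pics/ and viewed, at most 10 in all, crops included, and the job is handed in when it is done.

Besides the shell and the picture viewer there is one more tool, called after ">>>" as name(argument=value, ...), one argument or row to a line, values as JSON. arm_command: Moves the arm, as the interface text tells. Its arguments: {"type":"object","properties":{"delta_pos":{"type":"array"},"angular":{"type":"array"},"grip":{"type":"array"},"force":{"type":"number"}},"required":["delta_pos","angular","grip"]}

```bash
mkdir -p pics
cat > h.py <<'E'
import numpy as np, cv2
from bench import arm
def K(c):
    h,w=c["img"].shape[:2]; f=h/2/np.tan(np.radians(c["fovy"])/2); return f
def ray(c,uv):
    f=K(c); d=np.array([(uv[0]-c["cx"])/f,(uv[1]-c["cy"])/f]); s=d.copy()
    for _ in range(20): s=d/(1+c["k1"]*(s@s))
    E=np.array(c["extrinsics"]); R=E[:3,:3]; t=E[:3,3]
    return -R.T@t, R.T@np.array([s[0],s[1],1.])
def atz(c,uv,z):
    o,d=ray(c,uv); return o+d*(z-o[2])/d[2]
def atr(c,uv,r):
    o,d=ray(c,uv); return o+d*r
def proj(c,p):
    E=np.array(c["extrinsics"]); q=E[:3,:3]@np.asarray(p)+E[:3,3]; s=q[:2]/q[2]; s=s*(1+c["k1"]*(s@s)); f=K(c)
    return np.array([s[0]*f+c["cx"],s[1]*f+c["cy"]])
def two(c1,u1,c2,u2):
    o1,d1=ray(c1,u1);o2,d2=ray(c2,u2)
    d1=d1/np.linalg.norm(d1);d2=d2/np.linalg.norm(d2)
    s=np.linalg.lstsq(np.c_[d1,-d2],o2-o1,rcond=None)[0]
    a=o1+d1*s[0];b=o2+d2*s[1]; return (a+b)/2,np.linalg.norm(a-b)
def save(c,n): cv2.imwrite("pics/"+n,c["img"][:,:,::-1])
E
cat > a.py <<'E'
from h import *
np.set_printoptions(precision=4,suppress=True)
t=arm.camera("top");s=arm.camera("side")
cv2.imwrite("pics/a.png",cv2.resize(np.vstack([t["img"],s["img"]])[:,:,::-1],None,fx=.71,fy=.71))
Z=dict(panel_hole=.068,bar_hole=.086,drift_handle=.1165,bolt_knob=.104,rack_hole_a=.09,tin=0,mdf_ring=0,gclamp=0,glue=0)
for n,z in Z.items():
    for c,k in((t,"top"),(s,"side")):
        for r in arm.pinpoint(n,c)[:3]:
            print(n,k,round(r["score"],2),np.array(r["location"]),atz(c,r["location"],z))
for c in (t,s):
    E=np.array(c["extrinsics"]); print(-E[:3,:3].T@E[:3,3],E[:3,:3][2],K(c))
print(arm.observe())
E
python3 a.py
```

```text
panel_hole top 0.89 [346.9 235.8] [ 0.5584 -0.1414  0.068 ]
panel_hole side 0.87 [332.1 181.8] [ 0.5598 -0.1504  0.068 ]
bar_hole top 0.94 [344.1 240.3] [ 0.5448 -0.1313  0.086 ]
bar_hole side 0.69 [333.7 182. ] [ 0.5478 -0.1353  0.086 ]
drift_handle side 0.58 [262.1 281.9] [0.4945 0.2562 0.1165]
bolt_knob top 0.71 [238.  245.3] [0.5239 0.1604 0.104 ]
bolt_knob top 0.7 [223.4 182. ] [0.697  0.2061 0.104 ]
bolt_knob side 0.53 [275.7 249.3] [0.5289 0.1607 0.104 ]
rack_hole_a top 0.88 [203.4 252. ] [0.5038 0.2558 0.09  ]
rack_hole_a top 0.75 [241.1 243.6] [0.5292 0.1532 0.09  ]
rack_hole_a side 0.82 [274.  256.5] [0.5254 0.1716 0.09  ]
rack_hole_a side 0.66 [260.5 284.9] [0.5028 0.2517 0.09  ]
tin top 0.9 [312.9 156.4] [ 0.7972 -0.0465  0.    ]
tin side 0.61 [275.8 255.2] [0.5615 0.1138 0.    ]
tin side 0.55 [247.8 189.2] [ 0.7762 -0.0301  0.    ]
mdf_ring top 0.78 [227.1 184.2] [0.7069 0.207  0.    ]
mdf_ring side 0.92 [211.9 243. ] [ 0.7225  0.1873 -0.    ]
mdf_ring side 0.24 [245.2 187.2] [ 0.7879 -0.0319  0.    ]
gclamp top 0.75 [154.6 197.3] [0.6626 0.4196 0.    ]
gclamp side 0.79 
[... 187 characters left out ...]
    ]
glue side 0.61 [220.5 207.5] [ 0.7913  0.0767 -0.    ]
[0.4882 0.05   1.4455] [ 0.0982 -0.0157 -0.995 ] 491.1521809068131
[0.1985 0.6231 0.8781] [ 0.4024 -0.5332 -0.7441] 405.0527023800168
{'clock': 1.0, 'q': array([ 1.2199,  0.3588,  1.5104,  0.    ,  1.2725, -0.1151]), 'joint_velocities': array([-0.0007, -0.0015, -0.    ,  0.0003, -0.001 ,  0.0009]), 'joint_efforts': array([ -0.0003, -51.5331, -27.1138,   0.0678,   0.0241,   0.0001]), 'tcp_pos': array([0.1402, 0.5834, 0.2226]), 'tool_rot': array([-0.    ,  0.1176,  0.9931, -0.    ]), 'wrist_force': array([ 0.0578,  0.1275, -0.3332]), 'ft_torque': array([-0.0084, -0.0072, -0.0392]), 'grip_force': 0.0, 'finger_gap': 0.0875558237791542}
```

View pics/a.png

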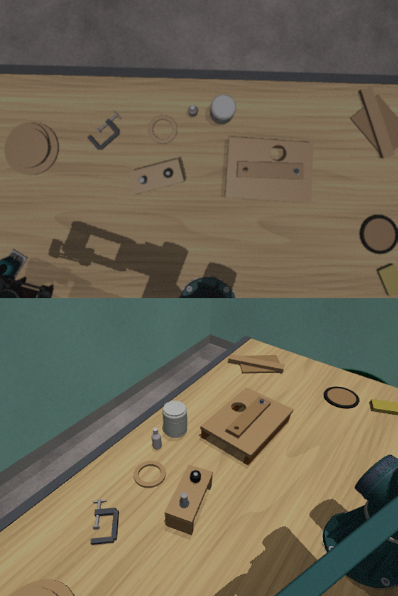

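The top view shows the rack at about (158,175) with the drift at left and the bolt knob at right, and the panel with bar hole near (240,170), all in the 0.71-scale picture. Now a closer look.

```bash
cat > b.py <<'E'
from h import *
np.set_printoptions(precision=4,suppress=True)
t=arm.camera("top");s=arm.camera("side")
z=lambda c,x0,y0,w,h,k:cv2.resize(c["img"][y0:y0+h,x0:x0+w,::-1],None,fx=k,fy=k,interpolation=cv2.INTER_CUBIC)
A=np.hstack([z(t,180,215,80,60,5),z(t,310,215,80,60,5)])
B=np.hstack([z(s,235,235,80,60,5),z(s,300,150,80,60,5)])
cv2.imwrite("pics/b.png",np.vstack([A,B]))
for n in("drift_handle","bolt_knob","panel_hole","bar_hole"):
  for c in(t,s):
    for r in arm.trace(n,c)[:2]:
        m=r["pixels"]; ys,xs=np.where(m); print(n,r["score"],r["location"],m.sum(),xs.min(),xs.max(),ys.min(),ys.max())
# depth-derived points of rack and panel top
v,u=np.mgrid[0:420,0:560]
P=np.array([atr(t,(a,b),t["range_z"][b,a]) for b in range(180,300) for a in range(170,460)])
for lo,hi,ym in((.082,.097,.1),(.060,.075,-9),(.078,.092,-9)):
    q=P[(P[:,2]>lo)&(P[:,2]<hi)&((P[:,1]>.1) if ym>0 else (P[:,1]<0))]
    r=cv2.minAreaRect((q[:,:2]*1000).astype(np.float32)); print(len(q),np.median(q[:,2]),r)
E
python3 b.py
```

```text
drift_handle 0.65 [202.4, 251.0] 83 197 206 249 258
drift_handle 0.81 [258.1, 285.8] 214 252 265 273 294
bolt_knob 0.71 [277.9, 247.7] 252 268 283 242 260
panel_hole 0.83 [379.7, 236.5] 9851 318 440 193 284
panel_hole 0.75 [352.2, 177.2] 7459 283 412 127 234
bar_hole 0.92 [379.4, 241.3] 2061 334 428 228 253
bar_hole 0.61 [349.6, 166.9] 1536 316 381 138 197
2155 0.08959836067189819 ((513.63134765625, 211.775390625), (90.46353149414062, 200.6814727783203), 16.313343048095703)
7717 0.06763944684263379 ((551.7560424804688, -234.65086364746094), (339.3123474121094, 240.64280700683594), 87.26200103759766)
1903 0.08564196164137727 ((548.848388671875, -225.7996063232422), (289.658203125, 60.441795349121094), 89.05552673339844)
```

View pics/b.png

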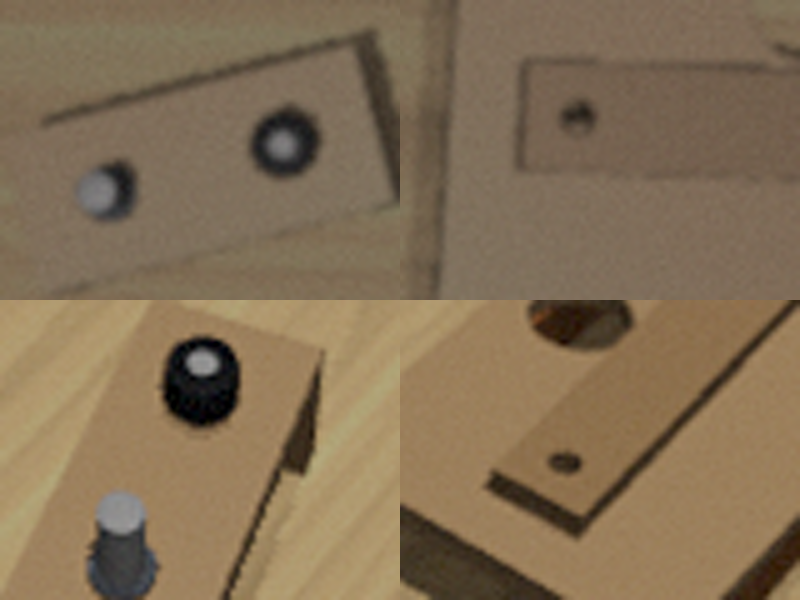

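```bash
cat > c.py <<'E'
from h import *
np.set_printoptions(precision=4,suppress=True)
t=arm.camera("top");s=arm.camera("side")
def dark(c,x0,y0,w,h,k):
    g=cv2.cvtColor(c["img"],cv2.COLOR_RGB2GRAY).astype(float)[y0:y0+h,x0:x0+w]
    b=np.median(g); W=np.clip(b-g-k,0,None); v,u=np.mgrid[y0:y0+h,x0:x0+w]; return np.array([(u*W).sum(),(v*W).sum()])/W.sum()
for c,a in((t,(339,232,14,14)),(s,(326,176,14,13))):
    p=dark(c,*a,12); print("hole",p,atz(c,p,.086),atz(c,p,.080))
print("handle",atz(t,(199.1,253.1),.139),atz(s,(258.9,277.5),.139))
print("knob",atz(t,(236.5,243.1),.118),atz(s,(275.1,247.0),.118))
for c,k in((t,"t"),(s,"s")):
  # bar top corner check and white tops
  P=np.array([[atr(c,(a,b),c["range_z"][b,a])[2] for a in range(560)] for b in range(120,300)])
  print(k)
# bar rect, restricted
m=[];hd=[]
for b in range(220,262):
  for a in range(325,440):
    q=atr(t,(a,b),t["range_z"][b,a])
    if .079<q[2]<.091: m.append(q)
    if q[2]>.0925: hd.append(q)
m=np.array(m);cen=np.median(m[:,:2],0)
y=m[:,1]; 
ang=[]
for lo,hi in((-.38,-.12),):
  mid=[(yy,(m[(abs(y-yy)<.004)][:,0].min()+m[(abs(y-yy)<.004)][:,0].max())/2) for yy in np.arange(-.35,-.13,.01) if (abs(y-yy)<.004).sum()>5]
  mid=np.array(mid);print("bar axis x=a*y+b",np.polyfit(mid[:,0],mid[:,1],1), "y ends",y.min(),y.max())
print("head",len(hd),np.mean(hd,0) if hd else 0)
E
python3 c.py
```

```text
hole [345.314  237.5307] [ 0.5526 -0.1345  0.086 ] [ 0.5528 -0.1354  0.08  ]
hole [332.3523 182.4169] [ 0.5499 -0.1316  0.086 ] [ 0.5525 -0.1373  0.08  ]
handle [0.5001 0.2596 0.139 ] [0.4978 0.2627 0.139 ]
knob [0.5294 0.1635 0.118 ] [0.528  0.1646 0.118 ]
t
s
bar axis x=a*y+b [0.017  0.5526] y ends -0.36402846791719434 -0.10413434214052886
head 81 [ 0.5319 -0.2074  0.4623]
```

>>> arm_command(
  delta_pos=[
    [-0.98,-0.54,0],
    [-0.98,-0.54,0],
    [-0.98,-0.54,0],
    [-0.98,-0.54,0],
    [-0.98,-0.54,0],
    [-0.98,-0.54,0],
    [-0.98,-0.54,0],
    [-0.98,-0.54,0],
    [-0.98,-0.54,0],
    [-0.98,-0.54,0],
    [-0.98,-0.54,0],
  ],
  angular=[
    [0,0,0.922],
    [0,0,0.922],
    [0,0,0.922],
    [0,0,0.922],
    [0,0,0.922],
    [0,0,0.922],
    [0,0,0.922],
    [0,0,0.922],
    [0,0,0.922],
    [0,0,0.922],
    [0,0,0.922],
  ],
  grip=[-0.2,-0.2,-0.2,-0.2,-0.2,-0.2,-0.2,-0.2,-0.2,-0.2,-0.2],
  force=60,
)

```text
clock: 2.98
tcp_pos: [0.47, 0.2825, 0.2227]
tool_rot: [-0.0, 0.723, 0.691, -0.0]
wrist_force: [-1.2, -0.5, 1.0]
finger_gap: 0.0526
grip_force: 0.0
```

```bash
cat > go.py <<'E'
import sys; from h import *
from scipy.spatial.transform import Rotation as R
np.set_printoptions(precision=4,suppress=True)
o=arm.observe(); q=o["tool_rot"]; r=R.from_quat([q[1],q[2],q[3],q[0]])
print(o["clock"],o["tcp_pos"],"F",o["wrist_force"],"T",o["ft_torque"],"gap",o["finger_gap"],o["grip_force"]); print(r.as_matrix())
if len(sys.argv)>1:
    p=np.array([float(a) for a in sys.argv[1:4]]); yaw=-0.048
    T=R.from_matrix(np.c_[[np.sin(yaw),-np.cos(yaw),0],[np.cos(yaw),np.sin(yaw),0],[0,0,-1]])
    print("shift",r.inv().apply(p-o["tcp_pos"])/.4,"turn",(r.inv()*T).as_rotvec()/1.5)
E
python3 go.py 0.500 0.260 0.098
```

```text
2.975 [0.47   0.2825 0.2227] F [-1.2163 -0.4979  1.047 ] T [-0.0381  0.0742  0.0043] gap 0.05264298869088917 0.0
[[ 0.0456  0.999  -0.0003]
 [ 0.999  -0.0456 -0.    ]
 [-0.0001 -0.0003 -1.    ]]Traceback (most recent call last):
  File "go.py", line 8, in <module>
    T=R.from_matrix(np.c_[[np.sin(yaw),-np.cos(yaw),0],[np.cos(yaw),np.sin(yaw),0],[0,0,-1]])
  File "scipy/spatial/transform/_rotation.pyx", line 1143, in scipy.spatial.transform._rotation.Rotation.from_matrix
ValueError: Non-positive determinant (left-handed or null coordinate frame) in rotation matrix 0: [[-0.048   0.9988  0.    ]
 [-0.9988 -0.048   0.    ]
 [ 0.      0.     -1.    ]].
```

>>> arm_command(
  delta_pos=[
    [-0.053,0.078,0],
    [-0.053,0.078,0.1],
    [-0.053,0.078,0.2],
    [-0.053,0.078,0.26],
    [-0.053,0.078,0.305],
    [-0.053,0.078,0.305],
    [-0.053,0.078,0.305],
    [-0.053,0.078,0.305],
    [-0.053,0.078,0.305],
    [-0.053,0.078,0.305],
    [-0.053,0.078,0.305],
  ],
  angular=[
    [0,0,0],
    [0,0,0],
    [0,0,0],
    [0,0,0],
    [0,0,0],
    [0,0,0],
    [0,0,0],
    [0,0,0],
    [0,0,0],
    [0,0,0],
    [0,0,0],
  ],
  grip=[-0.2,-0.2,-0.2,-0.2,-0.2,1,1,1,1,1,1],
  force=60,
)

```text
clock: 4.35
tcp_pos: [0.501, 0.2595, 0.1016]
tool_rot: [-0.0, 0.724, 0.69, 0.0]
wrist_force: [-3.1, 1.0, 5.7]
finger_gap: 0.0212
grip_force: 60.0
```

```bash
sed -i 's/\[np.sin(yaw),-np.cos(yaw),0\]/[-np.sin(yaw),np.cos(yaw),0]/' go.py; python3 go.py .500 .260 .22
```

```text
4.35 [0.501  0.2595 0.1016] F [-3.0674  0.9608  5.6687] T [0.0922 0.5494 0.0328] gap 0.021172831926039366 60.00198304653168
[[ 0.0481  0.9988  0.0005]
 [ 0.9988 -0.0481  0.0007]
 [ 0.0008  0.0005 -1.    ]]
shift [ 0.0015 -0.0025 -0.296 ] turn [ 0.0003 -0.0005 -0.0001]
```

>>> arm_command(
  delta_pos=[
    [0,0,-0.1],
    [0,0,-0.22],
    [0,0,-0.31],
    [-0.15,0.03,-0.31],
    [-0.3,0.06,-0.31],
    [-0.45,0.085,-0.31],
    [-0.6,0.11,-0.31],
    [-0.75,0.135,-0.31],
    [-0.88,0.16,-0.31],
    [-0.977,0.178,-0.31],
    [-0.977,0.178,-0.31],
    [-0.977,0.178,-0.31],
  ],
  angular=[
    [0,0,0],
    [0,0,0],
    [0,0,0],
    [0,0,0],
    [0,0,0],
    [0,0,0],
    [0,0,0],
    [0,0,0],
    [0,0,0],
    [0,0,0],
    [0,0,0],
    [0,0,0],
  ],
  grip=[1,1,1,1,1,1,1,1,1,1,1,1],
)

```text
clock: 5.85
tcp_pos: [0.5528, -0.1342, 0.2243]
tool_rot: [-0.001, 0.724, 0.69, -0.0]
wrist_force: [0.1, -0.3, -2.9]
finger_gap: 0.0209
grip_force: 60.0
```

```bash
cat > d.py <<'E'
from h import *
s=arm.camera("side");o=arm.observe()["tcp_pos"]
im=s["img"].copy()
x0,y0,w,h=260,70,150,150;k=4
im=cv2.resize(im[y0:y0+h,x0:x0+w,::-1],None,fx=k,fy=k,interpolation=cv2.INTER_CUBIC)
def dot(p,col):
    u=(proj(s,p)-[x0,y0]+.5)*k; cv2.circle(im,tuple(int(a) for a in u),3,col,-1); print(p,proj(s,p))
dot([*o[:2],o[2]-.0115-.075],(0,0,255)); dot([*o[:2],o[2]-.0115],(0,0,255))
dot([.5504,-.134,.086],(0,255,0)); dot([.5535,-.1345,.086],(255,0,0))
cv2.imwrite("pics/d.png",im)
E
python3 go.py .5535 -.1345 .18; python3 d.py
```

```text
5.85 [ 0.5528 -0.1342  0.2243] F [ 0.0713 -0.2551 -2.9185] T [-0.0839  0.0902 -0.0005] gap 0.020852434680306203 59.99929368495941
[[ 0.0486  0.9988 -0.001 ]
 [ 0.9988 -0.0486  0.0008]
 [ 0.0007 -0.001  -1.    ]]
shift [-0.0007  0.002   0.1108] turn [-0.0007 -0.0005 -0.0004]
[np.float64(0.5528112777165389), np.float64(-0.13372679434157816), np.float64(0.13789448110991476)] [334.17938663 167.74526457]
[np.float64(0.5528112777165389), np.float64(-0.13372679434157816), np.float64(0.21289448110991474)] [337.84895094 145.97973316]
[0.5504, -0.134, 0.086] [332.64794143 181.85458511]
[0.5535, -0.1345, 0.086] [331.79382724 181.28229548]
```

View pics/d.png

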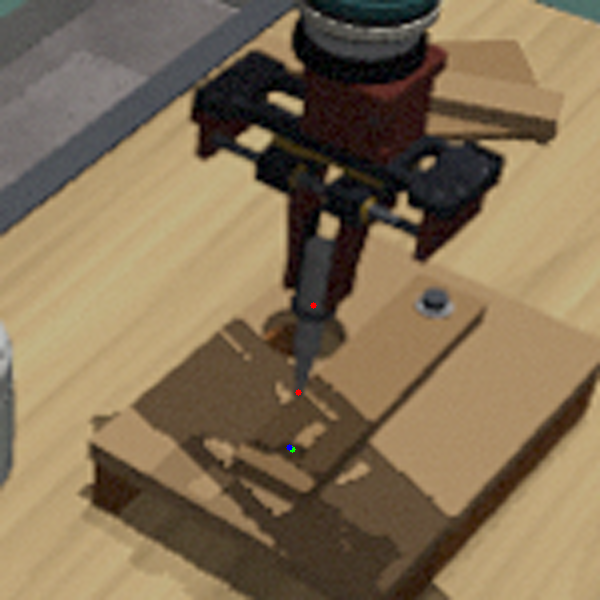

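The drift hangs upright with its tip at crop (298,392), the hole shows just under at (292,449), matching the projections.

>>> arm_command(
  delta_pos=[
    [-0.001,0.002,0.09],
    [-0.001,0.002,0.15],
    [-0.001,0.002,0.17],
    [-0.001,0.002,0.17],
  ],
  angular=[
    [0,0,0],
    [0,0,0],
    [0,0,0],
    [0,0,0],
  ],
  grip=[1,1,1,1],
)

```text
clock: 6.4
tcp_pos: [0.554, -0.1342, 0.1567]
tool_rot: [-0.0, 0.723, 0.69, -0.0]
wrist_force: [-0.5, -0.1, -3.1]
finger_gap: 0.0209
grip_force: 60.0
```

```bash
python3 go.py .5552 -.1347 .131;python3 go.py .5566 -.1348 .112
```

```text
6.4 [ 0.554  -0.1342  0.1567] F [-0.5126 -0.0749 -3.1183] T [-0.0751  0.07   -0.0516] gap 0.020939300583116143 59.999197125434875
[[ 0.0468  0.9989 -0.0007]
 [ 0.9989 -0.0468  0.0002]
 [ 0.0002 -0.0007 -1.    ]]
shift [-0.001   0.0031  0.0641] turn [-0.0005 -0.0001  0.0008]
6.4 [ 0.554  -0.1342  0.1567] F [-0.5126 -0.0749 -3.1183] T [-0.0751  0.07   -0.0516] gap 0.020939300583116143 59.999197125434875
[[ 0.0468  0.9989 -0.0007]
 [ 0.9989 -0.0468  0.0002]
 [ 0.0002 -0.0007 -1.    ]]
shift [-0.0011  0.0066  0.1116] turn [-0.0005 -0.0001  0.0008]
```

No vertical force yet, so the tip is in the bar hole; continue down in steps.

>>> arm_command(
  delta_pos=[
    [-0.001,0.0015,0.03],
    [-0.001,0.003,0.06],
    [-0.001,0.0045,0.08],
    [-0.001,0.0045,0.08],
  ],
  angular=[
    [0,0,0],
    [0,0,0],
    [0,0,0],
    [0,0,0],
  ],
  grip=[1,1,1,1],
)

```text
clock: 6.9
tcp_pos: [0.5551, -0.1354, 0.1235]
tool_rot: [-0.001, 0.724, 0.69, -0.001]
wrist_force: [-2.5, -0.9, -5.0]
finger_gap: 0.021
grip_force: 60.0
```

```bash
python3 go.py .5566 -.1348 .112
```

```text
6.9 [ 0.5551 -0.1354  0.1235] F [-2.464  -0.8668 -4.9967] T [-0.0308  0.6477  0.0361] gap 0.020994446674175514 59.99845325946808
[[ 0.0481  0.9988 -0.0021]
 [ 0.9988 -0.0481  0.0006]
 [ 0.0005 -0.0021 -1.    ]]
shift [0.0017 0.0037 0.0287] turn [-0.0014 -0.0004 -0.0001]
```

>>> arm_command(
  delta_pos=[
    [0.001,0.002,0.015],
    [0.001,0.0035,0.03],
    [0.001,0.0035,0.03],
  ],
  angular=[
    [0,0,0],
    [0,0,0],
    [0,0,0],
  ],
  grip=[1,1,1],
)

```text
clock: 7.28
tcp_pos: [0.5575, -0.1353, 0.1122]
tool_rot: [0.0, 0.724, 0.69, -0.0]
wrist_force: [-2.2, -1.2, -3.9]
finger_gap: 0.0213
grip_force: 60.0
```

```bash
python3 go.py .5566 -.1348 .0985
```

```text
7.275 [ 0.5575 -0.1353  0.1122] F [-2.1827 -1.2126 -3.8572] T [-0.2036  0.4169 -0.0328] gap 0.02128170367478969 59.99877691268921
[[ 0.048   0.9988  0.0001]
 [ 0.9988 -0.048  -0.0001]
 [-0.0001  0.0001 -1.    ]]
shift [ 0.0012 -0.0024  0.0342] turn [ 0.  0. -0.]
```

>>> arm_command(
  delta_pos=[
    [0,0,0.012],
    [0,0,0.024],
    [0,0,0.034],
    [0,0,0.036],
  ],
  angular=[
    [0,0,0],
    [0,0,0],
    [0,0,0],
    [0,0,0],
  ],
  grip=[1,1,1,1],
)

```text
clock: 7.78
tcp_pos: [0.5577, -0.1353, 0.098]
tool_rot: [0.0, 0.724, 0.69, 0.0]
wrist_force: [-1.9, 0.1, -2.4]
finger_gap: 0.0212
grip_force: 60.0
```

```bash
python3 go.py .5566 -.1348 .0965; sed -i 's/pics\/d.png/pics\/e.png/' d.py; python3 d.py
```

```text
7.775 [ 0.5577 -0.1353  0.098 ] F [-1.9356  0.1102 -2.4383] T [-0.1186  0.2277  0.0033] gap 0.02119590330379232 59.999356269836426
[[ 0.0481  0.9988  0.0004]
 [ 0.9988 -0.0481 -0.0001]
 [-0.0001  0.0004 -1.    ]]
shift [ 0.0011 -0.0027  0.0037] turn [ 0.0003  0.     -0.0001]
[np.float64(0.557638689126109), np.float64(-0.1353209221241582), np.float64(0.011529785577968604)] [327.68804416 198.71906233]
[np.float64(0.557638689126109), np.float64(-0.1353209221241582), np.float64(0.0865297855779686)] [330.70844798 180.35446393]
[0.5504, -0.134, 0.086] [332.64794143 181.85458511]
[0.5535, -0.1345, 0.086] [331.79382724 181.28229548]
```

View pics/e.png

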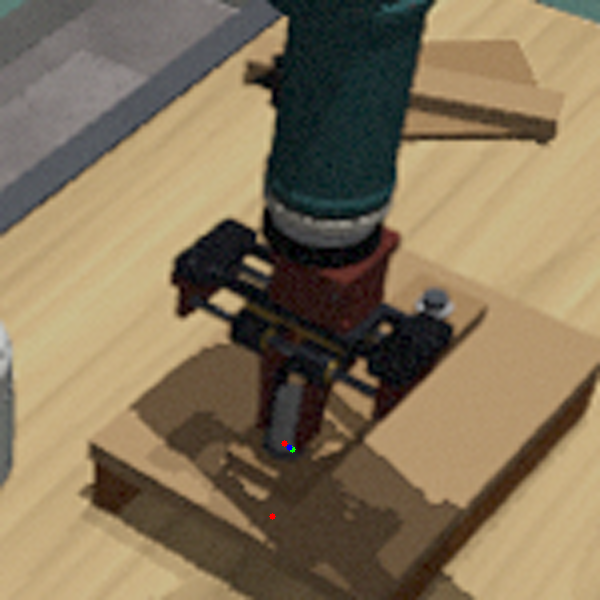

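The collar sits at or just above the bar (crop (285,447)); press slightly to seat it.

>>> arm_command(
  delta_pos=[
    [0,0,0.004],
    [0,0,0.008],
    [0,0,0.008],
    [0,0,0.008],
  ],
  angular=[
    [0,0,0],
    [0,0,0],
    [0,0,0],
    [0,0,0],
  ],
  grip=[1,1,1,1],
)

```text
clock: 8.32
tcp_pos: [0.5584, -0.1354, 0.0974]
tool_rot: [0.001, 0.724, 0.69, 0.001]
wrist_force: [-3.9, 2.2, 16.4]
finger_gap: 0.0213
grip_force: 60.0
```

```bash
python3 go.py .5566 -.1348 .2245
```

```text
8.325 [ 0.5584 -0.1354  0.0974] F [-3.9394  2.1759 16.422 ] T [ 0.3015  0.9624 -0.0945] gap 0.02125341597728944 60.0126850605011
[[ 0.0481  0.9988  0.0025]
 [ 0.9988 -0.0481 -0.0007]
 [-0.0006  0.0026 -1.    ]]
shift [ 0.0012 -0.0037 -0.3177] turn [ 0.0017  0.0004 -0.0001]
```

>>> arm_command(
  delta_pos=[
    [0,0,-0.07],
    [0,0,-0.2],
    [0,0,-0.324],
    [0.15,-0.03,-0.324],
    [0.3,-0.06,-0.324],
    [0.45,-0.09,-0.324],
    [0.6,-0.12,-0.324],
    [0.75,-0.15,-0.324],
    [0.88,-0.175,-0.324],
    [0.979,-0.192,-0.324],
    [0.979,-0.192,-0.324],
    [0.979,-0.192,-0.324],
  ],
  angular=[
    [0,0,0],
    [0,0,0],
    [0,0,0],
    [0,0,0],
    [0,0,0],
    [0,0,0],
    [0,0,0],
    [0,0,0],
    [0,0,0],
    [0,0,0],
    [0,0,0],
    [0,0,0],
  ],
  grip=[1,1,1,1,1,1,1,1,1,1,1,1],
)

```text
clock: 9.82
tcp_pos: [0.4995, 0.2593, 0.2246]
tool_rot: [0.0, 0.724, 0.69, -0.0]
wrist_force: [-0.5, 0.1, -3.1]
finger_gap: 0.0212
grip_force: 60.0
```

```bash
python3 go.py .4998 .2597 .1045
cat > f.py <<'E'
from h import *
t=arm.camera("top");s=arm.camera("side")
z=lambda c,x0,y0,w,h,k:cv2.resize(c["img"][y0:y0+h,x0:x0+w,::-1],None,fx=k,fy=k,interpolation=cv2.INTER_CUBIC)
cv2.imwrite("pics/f.png",np.hstack([z(s,225,170,100,150,4),z(s,300,150,100,150,4)]))
o=arm.observe()["tcp_pos"]
for z_ in(.0115,.0865): print(proj(s,[o[0],o[1],o[2]-z_]))
print(proj(s,[.4995,.2598,.09]),proj(s,[.5566,-.1348,.086]))
E
python3 f.py
```

```text
9.825 [0.4995 0.2593 0.2246] F [-0.4867  0.1334 -3.1039] T [-0.0819  0.0648  0.0233] gap 0.021171418616782782 59.99909162521362
[[ 0.0473  0.9989  0.0002]
 [ 0.9989 -0.0473 -0.0005]
 [-0.0005  0.0002 -1.    ]]
shift [0.0012 0.0007 0.3002] turn [0.0001 0.0003 0.0005]
[258.95522413 255.4846302 ]
[259.42665388 275.96863671]
[259.40462835 288.20648874] [330.90435552 180.7508118 ]
```

View pics/f.png

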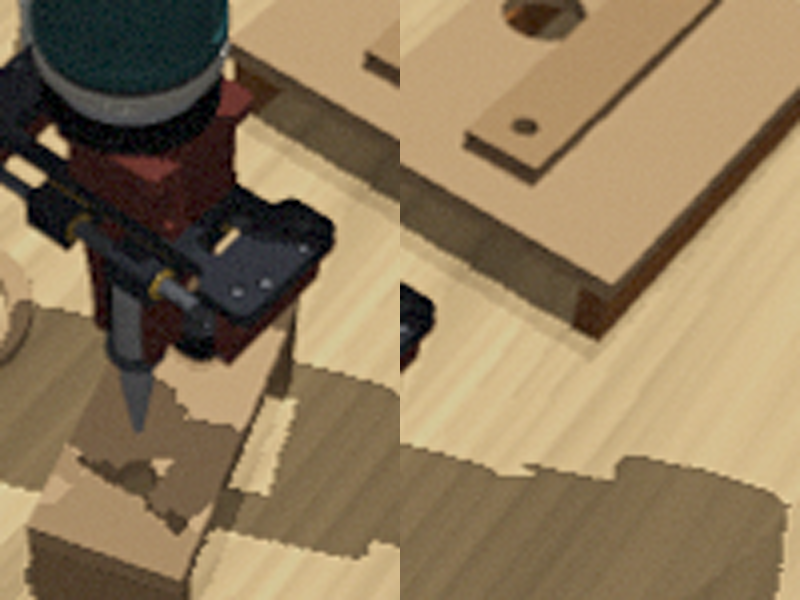

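Tip at crop (137,430), directly above the rack hole at (138,472); bar hole looks round and clear at right. Lower the drift.

>>> arm_command(
  delta_pos=[
    [0.001,0.001,0.1],
    [0.001,0.001,0.2],
    [0.001,0.001,0.27],
    [0.001,0.001,0.3],
    [0.001,0.001,0.305],
    [0.001,0.001,0.305],
  ],
  angular=[
    [0,0,0],
    [0,0,0],
    [0,0,0],
    [0,0,0],
    [0,0,0],
    [0,0,0],
  ],
  grip=[1,1,1,1,1,1],
)

```text
clock: 10.68
tcp_pos: [0.5008, 0.26, 0.1036]
tool_rot: [0.0, 0.724, 0.69, 0.001]
wrist_force: [-0.3, -0.1, -2.1]
finger_gap: 0.0215
grip_force: 60.0
```

```bash
python3 go.py .5285 .164 .2
```

```text
10.675 [0.5008 0.26   0.1036] F [-0.3004 -0.0858 -2.1268] T [-0.0836  0.0285  0.029 ] gap 0.021488061641126172 59.99913990497589
[[ 0.0484  0.9988  0.0016]
 [ 0.9988 -0.0484  0.0005]
 [ 0.0006  0.0016 -1.    ]]
shift [-0.2361  0.0812 -0.241 ] turn [ 0.0011 -0.0004 -0.0003]
```

>>> arm_command(
  delta_pos=[
    [0,0,0.004],
    [0,0,0.005],
    [0,0,0.005],
    [0,0,0.005],
    [0,0,0.005],
    [0,0,-0.08],
    [0,0,-0.18],
    [-0.12,0.04,-0.2],
    [-0.236,0.081,-0.2],
    [-0.236,0.081,-0.2],
    [-0.236,0.081,-0.2],
  ],
  angular=[
    [0,0,0],
    [0,0,0],
    [0,0,0],
    [0,0,0],
    [0,0,0],
    [0,0,0],
    [0,0,0],
    [0,0,0],
    [0,0,0],
    [0,0,0],
    [0,0,0],
  ],
  grip=[1,1,-0.4,-0.4,-0.4,-0.4,-0.4,-0.4,-0.4,-0.4,-0.4],
)

```text
clock: 12.05
tcp_pos: [0.5274, 0.1643, 0.1825]
tool_rot: [-0.0, 0.724, 0.69, -0.0]
wrist_force: [-0.2, 0.4, 0.7]
finger_gap: 0.0615
grip_force: 0.0
```

```bash
python3 go.py .5285 .164 .095
cat > g.py <<'E'
from h import *
t=arm.camera("top");s=arm.camera("side")
for n,z in(("drift_handle",.1165),("bolt_knob",.104),("bar_hole",.086),("panel_hole",.068)):
  for c in(t,s):
    for r in arm.pinpoint(n,c)[:2]: print(n,c is t,round(r["score"],2),r["location"],atz(c,r["location"],z))
z=lambda c,x0,y0,w,h,k:cv2.resize(c["img"][y0:y0+h,x0:x0+w,::-1],None,fx=k,fy=k,interpolation=cv2.INTER_CUBIC)
cv2.imwrite("pics/g.png",np.hstack([z(s,225,200,100,100,4),z(t,310,190,100,100,4)]))
E
python3 g.py
```

```text
12.05 [0.5274 0.1643 0.1825] F [-0.2369  0.4385  0.6991] T [-0.0412  0.0583 -0.0226] gap 0.06146335933702185 0.0
[[ 0.0489  0.9988 -0.0006]
 [ 0.9988 -0.0489  0.0004]
 [ 0.0004 -0.0006 -1.    ]]
shift [-0.0008  0.0029  0.2187] turn [-0.0004 -0.0003 -0.0006]
drift_handle False 0.72 [263.9, 283.1] [0.48952052 0.25615606 0.1165    ]
bolt_knob False 0.78 [275.5, 250.3] [0.52751432 0.16331351 0.104     ]
bolt_knob False 0.45 [246.7, 188.4] [0.7120238  0.04670237 0.104     ]
bar_hole True 0.7 [342.9, 236.3] [ 0.55582229 -0.12779639  0.086     ]
bar_hole False 0.72 [274.3, 247.6] [0.54229847 0.14796489 0.086     ]
bar_hole False 0.64 [331.7, 179.5] [ 0.55749914 -0.14049028  0.086     ]
panel_hole True 0.97 [347.7, 233.0] [ 0.56630548 -0.1435858   0.068     ]
panel_hole False 0.9 [330.3, 183.6] [ 0.55994186 -0.14100253  0.068     ]
```

View pics/g.png

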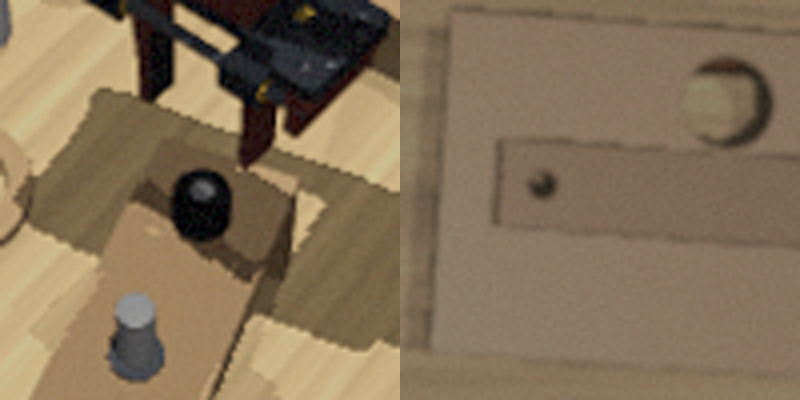

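The drift hangs upright in its rack hole (crop (135,330)), the knob at (200,205) lies between the fingers, and the bar hole lines up. Grip the bolt.

>>> arm_command(
  delta_pos=[
    [0,0.003,0.08],
    [0,0.003,0.16],
    [0,0.003,0.21],
    [0,0.003,0.218],
    [0,0.003,0.218],
    [0,0.003,0.218],
    [0,0.003,0.218],
    [0,0.003,0.218],
  ],
  angular=[
    [0,0,0],
    [0,0,0],
    [0,0,0],
    [0,0,0],
    [0,0,0],
    [0,0,0],
    [0,0,0],
    [0,0,0],
  ],
  grip=[-0.4,-0.4,-0.4,-0.4,1,1,1,1],
  force=50,
)

```text
clock: 13.55
tcp_pos: [0.5293, 0.1642, 0.0963]
tool_rot: [0.0, 0.724, 0.69, 0.001]
wrist_force: [-1.6, -1.4, 5.7]
finger_gap: 0.0353
grip_force: 50.0
```

```bash
python3 go.py .5574 -.1351 .20
```

```text
13.55 [0.5293 0.1642 0.0963] F [-1.6105 -1.3683  5.7037] T [-0.0785  0.2905  0.0257] gap 0.03529268788786792 50.00184953212738
[[ 0.048   0.9988  0.0012]
 [ 0.9988 -0.048   0.0002]
 [ 0.0003  0.0012 -1.    ]]
shift [-0.7439  0.1063 -0.2592] turn [ 0.0008 -0.0002  0.    ]
```

>>> arm_command(
  delta_pos=[
    [0,0,-0.1],
    [0,0,-0.2],
    [-0.1,0.015,-0.26],
    [-0.25,0.035,-0.26],
    [-0.4,0.055,-0.26],
    [-0.55,0.08,-0.26],
    [-0.67,0.095,-0.26],
    [-0.744,0.106,-0.26],
    [-0.744,0.106,-0.26],
    [-0.744,0.106,-0.26],
  ],
  angular=[
    [0,0,0],
    [0,0,0],
    [0,0,0],
    [0,0,0],
    [0,0,0],
    [0,0,0],
    [0,0,0],
    [0,0,0],
    [0,0,0],
    [0,0,0],
  ],
  grip=[1,1,1,1,1,1,1,1,1,1],
)

```text
clock: 14.8
tcp_pos: [0.5565, -0.1345, 0.1992]
tool_rot: [-0.001, 0.724, 0.69, -0.0]
wrist_force: [-0.1, -0.1, -2.0]
finger_gap: 0.0352
grip_force: 50.0
```

```bash
python3 go.py .5574 -.1351 .14
cat > i.py <<'E'
from h import *
s=arm.camera("side");o=arm.observe()["tcp_pos"]
x0,y0,w,h=285,110,100,100;k=6
im=cv2.resize(s["img"][y0:y0+h,x0:x0+w,::-1],None,fx=k,fy=k,interpolation=cv2.INTER_CUBIC)
for z in(.0063,.0583):
    u=(proj(s,[o[0],o[1],o[2]-z])-[x0,y0]+.5)*k; print(u); cv2.circle(im,tuple(int(a) for a in u),3,(0,0,255),-1)
u=(proj(s,[.5574,-.1351,.086])-[x0,y0]+.5)*k; cv2.circle(im,tuple(int(a) for a in u),3,(0,255,0),-1)
cv2.imwrite("pics/i.png",im)
E
python3 i.py
```

```text
14.8 [ 0.5565 -0.1345  0.1992] F [-0.0778 -0.0564 -1.9604] T [ 0.0101  0.0651 -0.0427] gap 0.03521986603199838 49.99971628189087
[[ 0.0482  0.9988 -0.0008]
 [ 0.9988 -0.0482  0.0007]
 [ 0.0007 -0.0008 -1.    ]]
shift [-0.0016  0.0025  0.1481] turn [-0.0005 -0.0005 -0.0001]
[307.02406374 251.12106054]
[292.21953278 340.56628789]
```

View pics/i.png

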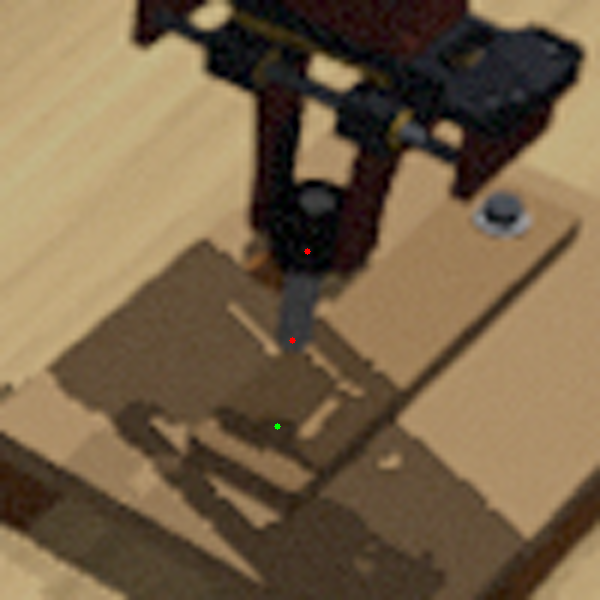

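Bolt foot at crop (294,341), within a pixel of the expected point and over the hole mark (277,426). Lower carefully to the hole.

>>> arm_command(
  delta_pos=[
    [-0.0016,0.0025,0.07],
    [-0.0016,0.0025,0.12],
    [-0.0016,0.0025,0.142],
    [-0.0016,0.0025,0.15],
    [-0.0016,0.0025,0.154],
    [-0.0016,0.0025,0.154],
  ],
  angular=[
    [0,0,0],
    [0,0,0],
    [0,0,0],
    [0,0,0],
    [0,0,0],
    [0,0,0],
  ],
  grip=[1,1,1,1,1,1],
)

```text
clock: 15.6
tcp_pos: [0.5583, -0.136, 0.1385]
tool_rot: [0.0, 0.724, 0.69, 0.0]
wrist_force: [0.3, -0.2, -0.5]
finger_gap: 0.0355
grip_force: 50.0
```

```bash
python3 go.py .5574 -.1351 .120
```

```text
15.6 [ 0.5583 -0.136   0.1385] F [ 0.3477 -0.2213 -0.4553] T [-0.0858  0.071  -0.045 ] gap 0.035503081487219194 49.99975025653839
[[ 0.0478  0.9989  0.001 ]
 [ 0.9989 -0.0478 -0.0004]
 [-0.0004  0.001  -1.    ]]
shift [ 0.002  -0.0025  0.0462] turn [0.0006 0.0003 0.0001]
```

>>> arm_command(
  delta_pos=[
    [0,0,0.015],
    [0,0,0.03],
    [0,0,0.045],
    [0,0,0.05],
    [0,0,0.05],
  ],
  angular=[
    [0,0,0],
    [0,0,0],
    [0,0,0],
    [0,0,0],
    [0,0,0],
  ],
  grip=[1,1,1,1,1],
)

```text
clock: 16.23
tcp_pos: [0.5578, -0.1359, 0.1176]
tool_rot: [-0.0, 0.724, 0.69, -0.0]
wrist_force: [-0.4, 0.2, -0.8]
finger_gap: 0.0347
grip_force: 50.0
```

```bash
python3 go.py .5574 -.1351 .093
```

```text
16.225 [ 0.5578 -0.1359  0.1176] F [-0.3739  0.1874 -0.7613] T [-0.1036  0.0436  0.0009] gap 0.03466708083228754 49.9996554851532
[[ 0.048   0.9988 -0.0005]
 [ 0.9988 -0.048   0.0001]
 [ 0.0001 -0.0005 -1.    ]]
shift [ 0.002  -0.001   0.0615] turn [-0.0003 -0.     -0.    ]
```

>>> arm_command(
  delta_pos=[
    [0,0,0.018],
    [0,0,0.036],
    [0,0,0.054],
    [0,0,0.062],
    [0,0,0.066],
    [0,0,0.066],
  ],
  angular=[
    [0,0,0],
    [0,0,0],
    [0,0,0],
    [0,0,0],
    [0,0,0],
    [0,0,0],
  ],
  grip=[1,1,1,1,1,1],
)

```text
clock: 16.98
tcp_pos: [0.558, -0.1359, 0.0923]
tool_rot: [0.0, 0.724, 0.69, 0.0]
wrist_force: [-1.7, 1.2, 6.5]
finger_gap: 0.0352
grip_force: 50.0
```

```bash
python3 go.py .5574 -.1351 .22
```

```text
16.975 [ 0.558  -0.1359  0.0923] F [-1.6931  1.2329  6.474 ] T [ 0.1234  0.4698 -0.0035] gap 0.035205421730986584 50.001978278160095
[[ 0.0482  0.9988  0.0004]
 [ 0.9988 -0.0482 -0.    ]
 [-0.      0.0004 -1.    ]]
shift [ 0.0018 -0.0016 -0.3193] turn [ 0.0003  0.     -0.0001]
```

Seated (6.5 N contact at the expected height). Release, rise and look.

>>> arm_command(
  delta_pos=[
    [0,0,0],
    [0,0,0],
    [0,0,0],
    [0,0,-0.1],
    [0,0,-0.2],
    [0.1,-0.15,-0.32],
    [0.25,-0.3,-0.32],
    [0.35,-0.35,-0.32],
    [0.35,-0.35,-0.32],
  ],
  angular=[
    [0,0,0],
    [0,0,0],
    [0,0,0],
    [0,0,0],
    [0,0,0],
    [0,0,0],
    [0,0,0],
    [0,0,0],
    [0,0,0],
  ],
  grip=[-0.4,-0.4,-0.4,-0.4,-0.4,-0.4,-0.4,-0.4,-0.4],
)

```text
clock: 18.1
tcp_pos: [0.422, 0.0127, 0.2196]
tool_rot: [-0.0, 0.723, 0.69, -0.0]
wrist_force: [0.3, -0.2, -0.7]
finger_gap: 0.0616
grip_force: 0.0
```

```bash
python3 go.py
cat > j.py <<'E'
from h import *
t=arm.camera("top");s=arm.camera("side")
z=lambda c,x0,y0,w,h,k:cv2.resize(c["img"][y0:y0+h,x0:x0+w,::-1],None,fx=k,fy=k,interpolation=cv2.INTER_CUBIC)
A=np.hstack([z(t,180,215,80,60,5),z(t,310,205,80,60,5)])
B=np.hstack([z(s,235,250,80,60,5),z(s,295,150,80,60,5)])
cv2.imwrite("pics/j.png",np.vstack([A,B]))
for n,zz in(("drift_handle",.1165),("bolt_knob",.1)):
  for c in(t,s):
    for r in arm.pinpoint(n,c)[:1]: print(n,c is t,round(r["score"],2),r["location"],atz(c,r["location"],zz))
q=[atr(s,(a,b),s["range_z"][b,a]) for b in range(165,190) for a in range(320,345)]
q=np.array([p for p in q if p[2]>.108]); print(q[:,:2].mean(0),np.percentile(q[:,2],[50,90,98]))
E
python3 j.py
```

```text
18.1 [0.422  0.0127 0.2196] F [ 0.3086 -0.1504 -0.6675] T [-0.0614  0.0845 -0.0418] gap 0.06155401885975617 0.0
[[ 0.0466  0.9989 -0.0009]
 [ 0.9989 -0.0466  0.0005]
 [ 0.0005 -0.0009 -1.    ]]
drift_handle True 0.64 [200.7, 253.3] [0.49985843 0.25889403 0.1165    ]
drift_handle False 0.61 [331.9, 177.4] [ 0.54757907 -0.11845511  0.1165    ]
bolt_knob True 0.44 [348.5, 236.2] [ 0.55574749 -0.14137919  0.1       ]
bolt_knob False 0.46 [329.7, 175.4] [ 0.56425479 -0.13766858  0.1       ]
[ 0.48740391 -0.01025475] [0.27315749 0.31945253 0.32323675]
```

View pics/j.png

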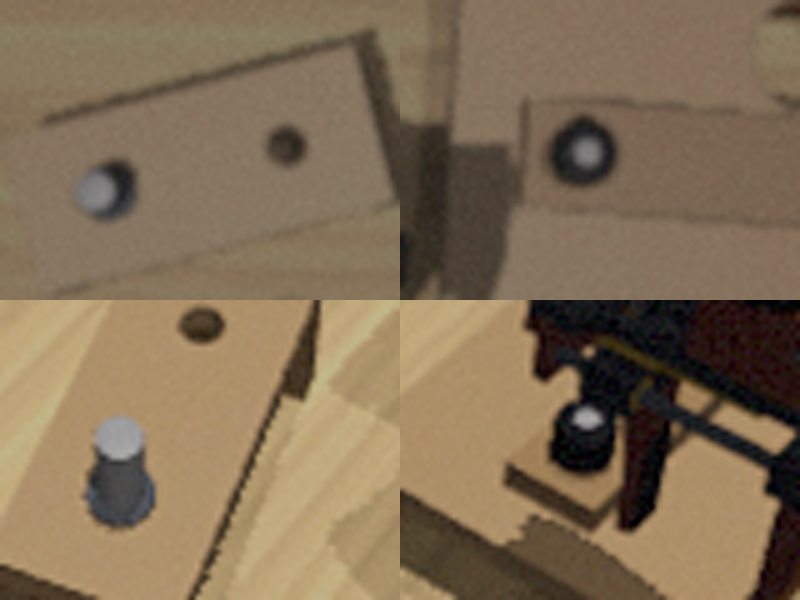

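The drift hangs upright in the rack (top-view crop (105,190)). The knob sits flat on the bar at (585,152) in the top view and (583,437) in the side view, and the gripper is clear, so I'm handing in.

```bash
python3 -c "
from bench import arm
print(arm.hand_in())"
```

```text
the job is handed in; nothing more can be done
None
```

The drift brought the holes into line and is back hanging upright in its rack hole, and the bolt is seated through both holes with its knob flat on the bar; I handed the job in at about 18 s on the robot's clock, with no verdict returned.

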